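Set the edger's wheels over for refitting, in reverse order

ROBOT

A 6-joint arm with a two-finger parallel gripper is mounted at the origin on a cart in front of the work surface, level with it; the furniture and walls round the work are solid. World frame = base frame: x ahead of the robot, y to its left, z up, the work surface at z = 0. Lengths are in m, angles in rad, forces in N, time in s.
With the tool pointing down it reaches from about 0.275 to 0.725 m from the base axis. Payload 15.9 kg.
Tool frame: the origin (TCP) lies midway between the tips of the shut fingers; the grasp point (between the pads) lies 19 mm behind it; z points along the fingers, y is the line along which they close (so a half turn about z gives the same grasp; the last joint's range is limited). The gripper opens to 85 mm and grips with 20 to 120 N. Pads are 22 mm wide; open, the fingers measure 114 mm over their backs; the gripper's body (76 mm by 85 mm) begins 54 mm behind the grasp point. The pads swing forward as they close: fully open they stand 13 mm farther back than shut.
Start: joints at [-1.189, 0.213, -0.034, 1.323, 0, 1.571], TCP at [0.186, -0.464, 0.21] pointing down, gripper open.
Joint ranges: [-2.98, 2.98], [-0.74, 1.72], [-1.14, 1.35], [-2.1, 2.04], [-1.57, 1.44], [-3.14, 3.14]. Speed limits (rad/s): [1.89, 1.89, 2.39, 2.57, 3.14, 3.14].

INTERFACE

Orientations are given as a unit quaternion [w, x, y, z].
In Python, from station import robot, viewer, ticket gives the robot as it stands. The module is installed in compiled form; this text tells all that it offers.
- The arm moves only by the tool move_arm, never from a script. Its argument "motion" is text: rows parted by semicolons, each of 4 numbers parted by spaces: the shift along the tool's x, y, z as a fraction of full scale, then the turn about the tool's z as a fraction of full scale. In form: dx dy dz roll; .... A call has exactly 8 rows; each row is the pose to reach, as a shift and turn from the pose commanded when the call began, along the tool's axes at that moment, turning the shorter way round; what a row does not reach only later rows make up. Full scale, the value 1, is 400 mm for a shift and 180 degrees for a turn. A row lasts 1/12 s, in which the tool goes at most 41.7 mm and 7.16 degrees, less where a joint would pass 70% of its speed; a pose out of reach is approached as far as the arm can. A call with a number of a shift or a turn outside -1 to 1 is refused whole. A call with a gripper value outside its range is refused whole. "fingers" is the opening, from 0 (shut) to 1 (fully open), set as the call begins (left out, the last holds). The fingers move at their own pace and stop on an object; "newtons" is the grip in N (left out, the last holds). Time passes only in rows, so rows that repeat a pose let the fingers close, or fill a call up. It gives the time, the measured TCP pose, the force, the opening and the grip force at its end, in the units of the state.
- robot.sense(): the state, without advancing time (a new reading comes with each control period).
- viewer.snapshot(name): name is "scene" or "top" or "wrist"; returns a dict with "img" (384x512x3 uint8, blue, green, red), "range_z" (384x512 float32, m along the optical axis (not along the pixel's ray), 0 where there is no reading), "fx", "fy", "cx", "cy" (pixels), "xyz" and "orientation" of the camera in the world; the wrist camera has in their place "T_tool_cam" (4x4, takes a point from camera to tool coordinates, whose origin is the TCP and whose axes are the flange's). Camera axes: x right, y down, z forward; pixel columns grow to the right and rows downward; lengths in m; the calibration is good to about 2 mm. A picture is of the moment at which its call begins: read the wrist's pose just before it.
- ticket.finish_job(): hands the job in; it is judged then, once.
The state is a dict: "time": time; "qpos": joint angles; "qd": joint speeds; "joint_efforts": joint torques, N m; "position": TCP position; "ee_rot": TCP orientation; "force": force on the tool from outside, world axes, zero at the start; "wrist_torque": the same for the moment, N m; "gripper_width": finger opening in m; "grip_force": force on a finger pad.
Only numpy, scipy, OpenCV 4.12 (cv2) and the standard library are available. Lean on these libraries where they do the work, as an engineer would, in place of code of your own. Each camera call takes 0.05 s, during which the arm holds its last target. There are 200 camera calls.

TASK

The edger's four wheels stand on the steel wash rack in the order in which they came off its shaft, the first one off nearest the rack's bow handle. Move them all to the black fitting rack in the reverse order, so that the one that came off last stands nearest that rack's bow handle, ready to go back on the shaft first. Keep each wheel hub up, never drop it or turn it on its side, and leave each one released and fully down on a post of its own.

Things in the scene. Friction and masses are not known exactly. Their poses are not given: they have to be found in the camera images.
- wheel_wide: Loose edger wheel, tan rim on an aluminium body; the widest and thickest: straight rim 66 mm in diameter, 26 mm thick. Grip its round hub, 32 mm in diameter, which stands 20 mm above the rim's top (26 to 46 mm above the origin). 19 mm bore right through. Origin: centre of the underside, z up. About 0.2 kg. Starts hub up on a wash rack post.
- wheel_grooved: Loose edger wheel, tan rim on an aluminium body; middle-sized: rim 58 mm in diameter, 20 mm thick, with a V-groove round it. Grip its round hub, 32 mm in diameter, which stands 20 mm above the rim's top (20 to 40 mm above the origin). 19 mm bore right through. Origin: centre of the underside, z up. About 0.2 kg. Starts hub up on a wash rack post.
- wheel_small: Loose edger wheel, tan rim on an aluminium body; the smallest: straight rim 50 mm in diameter, 14 mm thick. Grip its round hub, 32 mm in diameter, which stands 20 mm above the rim's top (14 to 34 mm above the origin). 19 mm bore right through. Origin: centre of the underside, z up. About 0.2 kg. Starts hub up on a wash rack post.
- wheel_cone: Loose edger wheel, tan rim on an aluminium body; thin, with a conical upper face: 63 mm in diameter below, 44 mm above, 12 mm thick. Grip its round hub, 32 mm in diameter, which stands 20 mm above the rim's top (12 to 32 mm above the origin). 19 mm bore right through. Origin: centre of the underside, z up. About 0.2 kg. Starts hub up on a wash rack post.
- post_wide: Fixed post of the wash rack on which wheel_wide sits at the start; the four look alike and stand in any order. Origin: centre of its underside, z up. White foot disc 34 mm in diameter, 6 mm high, on which the wheel rests; steel pin 14 mm in diameter, tapered to 6 mm at its tip, 52 mm above the origin.
- post_grooved: Fixed post of the wash rack on which wheel_grooved sits at the start; the four look alike and stand in any order. Origin: centre of its underside, z up. White foot disc 34 mm in diameter, 6 mm high, on which the wheel rests; steel pin 14 mm in diameter, tapered to 6 mm at its tip, 52 mm above the origin.
- post_small: Fixed post of the wash rack on which wheel_small sits at the start; the four look alike and stand in any order. Origin: centre of its underside, z up. White foot disc 34 mm in diameter, 6 mm high, on which the wheel rests; steel pin 14 mm in diameter, tapered to 6 mm at its tip, 52 mm above the origin.
- post_cone: Fixed post of the wash rack on which wheel_cone sits at the start; the four look alike and stand in any order. Origin: centre of its underside, z up. White foot disc 34 mm in diameter, 6 mm high, on which the wheel rests; steel pin 14 mm in diameter, tapered to 6 mm at its tip, 52 mm above the origin.
- wash_rack: Fixed shallow steel tray, 84 x 304 mm, rim 16 mm high, with a row of four posts. Origin: centre of its underside, z up, y along the row, +y towards the end with the steel bow handle (to y = 185 mm, under 20 mm high). Posts at x = 0, y = 111, 37, -37, -111 mm; undersides of the seated wheels at z = 14 mm, pin tips at z = 60 mm.
- fitting_rack: Fixed black plastic board, 80 x 304 x 16 mm, with a row of four posts like the wash rack's, empty at the start. Origin: centre of its underside, z up, y along the row, +y towards the end with the steel bow handle (to y = 183 mm, under 18 mm high). Posts at x = 0, y = 111, 37, -37, -111 mm; wheels seat at z = 22 mm; pin tips at z = 68 mm.

How it is judged:
At the end, for the whole second after the job is handed in: All four wheels sit on the fitting rack's posts, their order from the handle end the reverse of that on the wash rack: each within 8 mm of its post's axis, its underside within 4 mm of the foot disc's top, upright within 0.1 rad, at rest and released (((y of post_wide in the frame of wash_rack between 0.091 and 0.131 m and y of wheel_wide in the frame of fitting_rack between -0.119 and -0.103 m) or (y of post_wide in the frame of wash_rack between 0.017 and 0.057 m and y of wheel_wide in the frame of fitting_rack between -0.045 and -0.029 m) or (y of post_wide in the frame of wash_rack between -0.057 and -0.017 m and y of wheel_wide in the frame of fitting_rack between 0.029 and 0.045 m) or (y of post_wide in the frame of wash_rack between -0.131 and -0.091 m and y of wheel_wide in the frame of fitting_rack between 0.103 and 0.119 m)) and x of wheel_wide in the frame of fitting_rack between -0.008 and 0.008 m and z of wheel_wide in the frame of fitting_rack between 0.018 and 0.026 m and angle between each of wheel_wide, wheel_grooved, wheel_small, wheel_cone's own z axis and vertical below 0.1 rad and linear speed of each of wheel_wide, wheel_grooved, wheel_small, wheel_cone below 0.02 m/s and contact force between the fingers and wheel_wide below 0.1 N and ((y of post_grooved in the frame of wash_rack between 0.091 and 0.131 m and y of wheel_grooved in the frame of fitting_rack between -0.119 and -0.103 m) or (y of post_grooved in the frame of wash_rack between 0.017 and 0.057 m and y of wheel_grooved in the frame of fitting_rack between -0.045 and -0.029 m) or (y of post_grooved in the frame of wash_rack between -0.057 and -0.017 m and y of wheel_grooved in the frame of fitting_rack between 0.029 and 0.045 m) or (y of post_grooved in the frame of wash_rack between -0.131 and -0.091 m and y of wheel_grooved in the frame of fitting_rack between 0.103 and 0.119 m)) and x of wheel_grooved in the frame of fitting_rack between -0.008 and 0.008 m and z of wheel_grooved in the frame of fitting_rack between 0.018 and 0.026 m and contact force between the fingers and wheel_grooved below 0.1 N and ((y of post_small in the frame of wash_rack between 0.091 and 0.131 m and y of wheel_small in the frame of fitting_rack between -0.119 and -0.103 m) or (y of post_small in the frame of wash_rack between 0.017 and 0.057 m and y of wheel_small in the frame of fitting_rack between -0.045 and -0.029 m) or (y of post_small in the frame of wash_rack between -0.057 and -0.017 m and y of wheel_small in the frame of fitting_rack between 0.029 and 0.045 m) or (y of post_small in the frame of wash_rack between -0.131 and -0.091 m and y of wheel_small in the frame of fitting_rack between 0.103 and 0.119 m)) and x of wheel_small in the frame of fitting_rack between -0.008 and 0.008 m and z of wheel_small in the frame of fitting_rack between 0.018 and 0.026 m and contact force between the fingers and wheel_small below 0.1 N and ((y of post_cone in the frame of wash_rack between 0.091 and 0.131 m and y of wheel_cone in the frame of fitting_rack between -0.119 and -0.103 m) or (y of post_cone in the frame of wash_rack between 0.017 and 0.057 m and y of wheel_cone in the frame of fitting_rack between -0.045 and -0.029 m) or (y of post_cone in the frame of wash_rack between -0.057 and -0.017 m and y of wheel_cone in the frame of fitting_rack between 0.029 and 0.045 m) or (y of post_cone in the frame of wash_rack between -0.131 and -0.091 m and y of wheel_cone in the frame of fitting_rack between 0.103 and 0.119 m)) and x of wheel_cone in the frame of fitting_rack between -0.008 and 0.008 m and z of wheel_cone in the frame of fitting_rack between 0.018 and 0.026 m and contact force between the fingers and wheel_cone below 0.1 N); the robot touches nothing.
It fails at once if a wheel is dropped: it moves faster than 0.5 m/s while the fingers do not touch it ((linear speed of wheel_wide above 0.5 m/s and contact force between the fingers and wheel_wide below 0.05 N) or (linear speed of wheel_grooved above 0.5 m/s and contact force between the fingers and wheel_grooved below 0.05 N) or (linear speed of wheel_small above 0.5 m/s and contact force between the fingers and wheel_small below 0.05 N) or (linear speed of wheel_cone above 0.5 m/s and contact force between the fingers and wheel_cone below 0.05 N)).
It fails at once if a wheel is laid over or falls on its side (tilts more than 0.7 rad) (angle between any of wheel_wide, wheel_grooved, wheel_small, wheel_cone's own z axis and vertical above 0.7 rad).
It also fails if it takes over 93 s, if anything falls off the work surface, if the arm or the gripper's body presses on something with over 40 N, if the wrist force passes 120 N, or if a joint passes its speed limit or range.

## Working session

There is one attempt and no reset: what is moved stays moved. The work goes in short steps, Python scripts to look and compute and a tool call to move; the robot and the scene stay as the last step left them, time stands still between calls to the robot, and variables do not carry over. Pictures are saved under pics/ and viewed, at most 14 in all, crops included, and the job is handed in when it is done.

Besides the shell and the picture viewer there is one more tool, called after "Call:" by a JSON object that holds its "fn" and its "kwargs", one argument or row to a line. move_arm: Moves the arm, as the interface text tells. Shift numbers are shares of 400 mm and turn numbers shares of 180 degrees, none past 1 either way. Its arguments: {"type":"object","properties":{"motion":{"type":"string"},"fingers":{"type":"number"},"newtons":{"type":"number"}},"required":["motion"]}

```bash
mkdir -p pics
cat > h.py <<'E'
import numpy as np, cv2
from scipy.spatial.transform import Rotation as R
from station import robot, viewer, ticket
def cloud(s):
    z=s["range_z"]; v,u=np.mgrid[:z.shape[0],:z.shape[1]]
    P=np.stack([(u-s["cx"])/s["fx"]*z,(v-s["cy"])/s["fy"]*z,z],-1)
    q=s["orientation"]
    W=P@R.from_quat([q[1],q[2],q[3],q[0]]).as_matrix().T+np.array(s["xyz"])
    W[z==0]=np.nan
    return W
E
python3 - <<'E'
from h import *
for n in("top","scene"):
    s=viewer.snapshot(n); cv2.imwrite(f"pics/{n}.png",s["img"]); np.savez(n,W=cloud(s),img=s["img"])
    print(n,s["xyz"],s["orientation"],s["fx"])
r=robot.sense(); print(r["time"],r["position"],r["ee_rot"],r["gripper_width"])
E
```

```text
top [ 0.39432044 -0.11590523  0.89954596] [ 0.05300698 -0.69715263  0.71105724 -0.07460613] 406.20147817016885
scene [-0.07101184 -0.66176021  0.38246394] [-0.50887042  0.759081   -0.34202368  0.21878468] 347.1304308179927
0.1 [ 0.18616984 -0.46370721  0.20909543] [-4.54567626e-04  9.81835391e-01  1.89734145e-01 -1.09742386e-04] 0.08522013047905992
```

View pics/top.png

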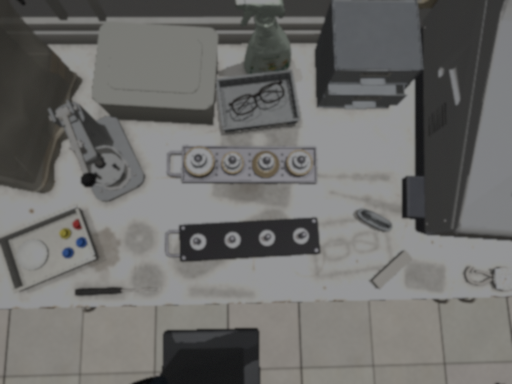

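View pics/scene.png

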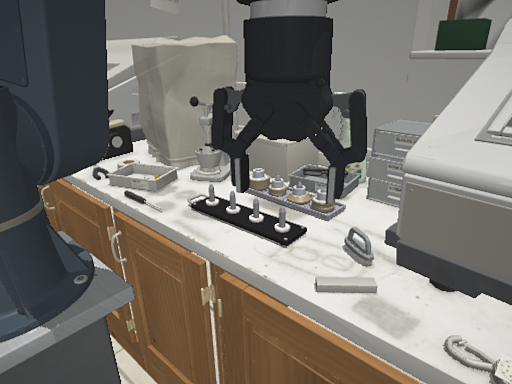

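Top view: the wash rack's wheels are at about (200,161), (232,161), (265,162) and (299,162). The fitting posts are at (198,241), (232,239), (267,237) and (301,236). Both bow handles are on the left.

Run:
```python
from h import *
d=np.load("top.npz"); W=d["W"]; img=d["img"]
cv2.imwrite("pics/crop.png",cv2.resize(img[135:270,155:330],None,fx=4.4,fy=4.4,interpolation=cv2.INTER_CUBIC))
def fit(name,pts):
    pts=np.array(pts); t=np.array([111,37,-37,-111])/1e3
    a=np.polyfit(t,pts[:,0],1); b=np.polyfit(t,pts[:,1],1)
    print(name,"origin",a[1],b[1],"ydir",a[0],b[0],"res",(np.c_[np.polyval(a,t),np.polyval(b,t)]-pts).round(4).tolist())
for name,C in dict(wash=[(200,161),(232,161),(265,162),(299,162)],fit=[(198,241),(232,239),(267,237),(301,236)]).items():
    o=[]
    for u,v in C:
        w=W[v-16:v+17,u-16:u+17].reshape(-1,3); w=w[~np.isnan(w[:,2])]
        top=np.percentile(w[:,2],99.5)
        if name=="wash":
            zs=np.sort(w[:,2]); k=w[(w[:,2]>0.034)]
            h=np.histogram(w[:,2],np.arange(0,.08,.004))[0]
            # hub ring: highest well-populated layer
            print(u,"max",w[:,2].max().round(4),h)
            c=W[v,u]; 
            p=k
        else:
            p=w[(w[:,2]>0.0195)&(np.hypot(*(w[:,:2]-W[v,u,:2]).T)<.03)]
            print(u,"n",len(p),"max",w[:,2].max().round(4))
        m=(p[:,:2].max(0)+p[:,:2].min(0))/2
        o.append(m); print("  centre",m.round(4),"mean",p[:,:2].mean(0).round(4),"ext",np.ptp(p[:,:2],axis=0).round(3))
    fit(name,o)
print("table z",np.nanmedian(W[200:212,190:310,2]))
```

```text
200 max 0.0628 [ 15 111 109  46  30  13  11   9  26 314 193  14  16  24  83  49   0   0
   0]
  centre [ 0.6263 -0.0278] mean [ 0.6252 -0.0288] ext [0.065 0.066]
232 max 0.0611 [ 16 310 260  50  30  17 108  92  10   8   8  70  62   7  12   4   0   0
   0]
  centre [ 0.6251 -0.0998] mean [ 0.624  -0.1006] ext [0.031 0.03 ]
265 max 0.0608 [  9 218 184  62 126 149 136  19  10   7  28  89  15  14   7   5   0   0
   0]
  centre [ 0.6234 -0.1739] mean [ 0.6222 -0.1741] ext [0.031 0.031]
299 max 0.0628 [ 18 216 179  73  42  10   1  60 264  21  11  13  32 106  13   8   0   0
   0]
  centre [ 0.6223 -0.2483] mean [ 0.6209 -0.2482] ext [0.054 0.056]
wash origin 0.6242865853258919 -0.13744379126418166 ydir 0.018424086539829305 0.9941947898686764 res [[0.0, 0.0007], [-0.0001, -0.0009], [0.0002, -0.0004], [-0.0001, 0.0005]]
198 n 186 max 0.0704
  centre [ 0.4545 -0.0283] mean [ 0.4522 -0.0254] ext [0.034 0.039]
232 n 182 max 0.0705
  centre [ 0.4533 -0.0981] mean [ 0.4548 -0.0981] ext [0.047 0.032]
267 n 179 max 0.069
  centre [ 0.4579 -0.1703] mean [ 0.4574 -0.1713] ext [0.03  0.051]
301 n 179 max 0.071
  centre [ 0.4617 -0.2477] mean [ 0.4602 -0.2444] ext [0.033 0.034]
fit origin 0.45683719054383776 -0.13610879773530282 ydir -0.03561924442613587 0.9869100511649909 res [[-0.0016, 0.0018], [0.0022, -0.0015], [0.0003, -0.0023], [-0.0009, 0.002]]
table z -0.0001404095231918312
```

View pics/crop.png

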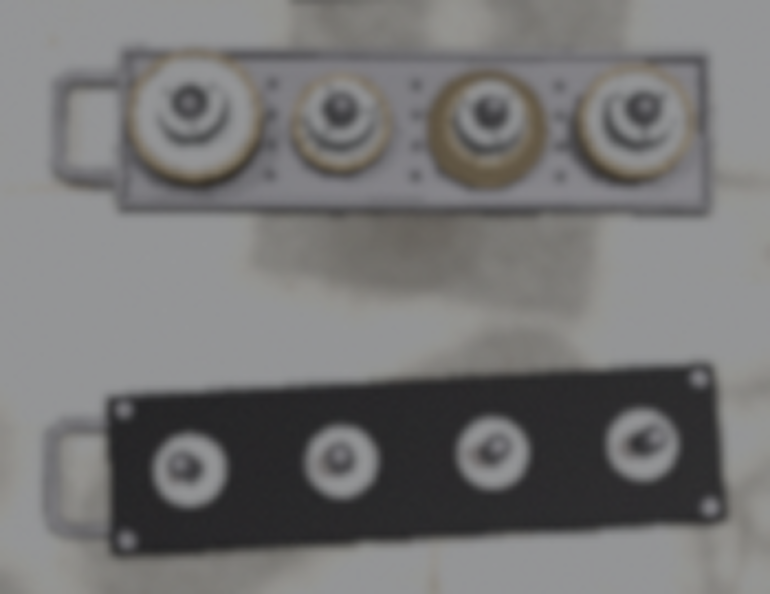

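Order from the wash rack's handle is wide, small, cone, grooved. The targets are therefore wide −111, small −37, cone +37 and grooved +111. I'll start moving towards the grooved wheel and refine the fitting rack's pose from the saved data.

Call:
{"fn": "move_arm", "kwargs": {
  "motion": "0.104 -0.009 0 -0.039; 0.209 -0.017 0 -0.079; 0.313 -0.026 0 -0.118; 0.418 -0.035 0 -0.158; 0.522 -0.043 0 -0.197; 0.627 -0.052 0 -0.237; 0.731 -0.06 0 -0.276; 0.836 -0.069 0 -0.316",
  "fingers": 0.65,
  "newtons": 40
}}

```text
time: 0.77
position: [0.4859, -0.3133, 0.2093]
ee_rot: [-0.0, 0.771, 0.637, -0.0]
force: [-0.2, -1.8, 1.2]
gripper_width: 0.0556
grip_force: 0.0
```

Run:
```python
from h import *
d=np.load("top.npz"); W=d["W"]; img=d["img"]
# camera params
C=np.array([0.39432044,-0.11590523,0.89954596]); q=[-0.69715263,0.71105724,-0.07460613,0.05300698]
Rm=R.from_quat(q).as_matrix(); f=406.2015
def ray(u,v,z,cx=256,cy=192):
    r=Rm@np.array([(u-cx)/f,(v-cy)/f,1]); return (C+r*(z-C[2])/r[2])[:2]
print("check centre px",W[205,250],ray(250,205,W[205,250,2]),ray(250,205,W[205,250,2],255.5,191.5))
g=cv2.resize(cv2.cvtColor(img,cv2.COLOR_BGR2GRAY),None,fx=4,fy=4,interpolation=cv2.INTER_CUBIC)
t=np.array([111,37,-37,-111])/1e3; o=[];p=[]
for u,v in[(198,241),(232,239),(267,237),(301,236)]:
    y0,x0=int(v-12)*4,int(u-12)*4
    b=(g[y0:y0+96,x0:x0+96]>95).astype(np.uint8)
    n,l,s,c=cv2.connectedComponentsWithStats(b); k=1+np.argmax(s[1:,4])
    h=cv2.convexHull(np.argwhere(l==k)[:,::-1].astype(np.int32)); (ex,ey),ax,_=cv2.fitEllipse(h)
    uu,vv=(x0+ex+.5)/4-.5,(y0+ey+.5)/4-.5
    o.append(ray(uu,vv,.022))
    w=W[v-14:v+15,u-14:u+15].reshape(-1,3); w=w[w[:,2]>.05]; p.append(w[:,:2].mean(0))
    print(uu,vv,np.array(ax)/4,o[-1].round(4),"pin",p[-1].round(4),len(w))
for o in(o,p):
    o=np.array(o)
    for i in(0,1): a=np.polyfit(t,o[:,i],1); print(a.round(4),np.polyval(a,t).round(4))
for n,(u,v) in dict(wide=(200,161),small=(232,161),cone=(265,162),groov=(299,162)).items():
    w=W[v-14:v+15,u-14:u+15].reshape(-1,3); 
    ht={'wide':.06,'small':.048,'cone':.046,'groov':.054}[n]
    w=w[abs(w[:,2]-ht)<.003]; print(n,((w.max(0)+w.min(0))/2).round(4),np.median(w[:,2]).round(4),np.ptp(w,axis=0).round(3))
r=robot.sense(); print(r["time"],r["position"],R.from_quat(np.roll(r["ee_rot"],-1)).as_matrix().round(3))
```

```text
check centre px [ 5.33767918e-01 -1.37811725e-01  3.09547845e-04] [ 0.52906445 -0.13125633] [ 0.52791403 -0.13235238]
197.71552181243896 241.37498950958252 [16.19726372 16.44876289] [ 0.4492 -0.0174] pin [ 0.4521 -0.0249] 39
232.21050453186035 239.4316110610962 [16.10448837 16.22571182] [ 0.4518 -0.0912] pin [ 0.4548 -0.0983] 38
266.5777978897095 237.5288791656494 [16.0822506  16.17456245] [ 0.4543 -0.1652] pin [ 0.4575 -0.1716] 38
300.5132007598877 235.62942504882812 [15.91617393 16.26508522] [ 0.4569 -0.2387] pin [ 0.46   -0.2446] 39
[-0.035   0.4531] [0.4492 0.4518 0.4544 0.4569]
[ 0.9972 -0.1281] [-0.0175 -0.0913 -0.165  -0.2388]
[-0.0356  0.4561] [0.4522 0.4548 0.4574 0.4601]
[ 0.9897 -0.1349] [-0.025  -0.0982 -0.1715 -0.2447]
wide [ 0.6275 -0.0278  0.06  ] 0.0598 [0.031 0.03  0.006]
small [ 0.6251 -0.0998  0.048 ] 0.0479 [0.031 0.03  0.006]
cone [ 0.6239 -0.1746  0.0461] 0.0456 [0.03  0.029 0.006]
groov [ 0.6224 -0.2487  0.054 ] 0.0536 [0.031 0.031 0.006]
0.7667 [ 0.48591812 -0.31326528  0.20927762] [[ 0.19   0.982 -0.   ]
 [ 0.982 -0.19   0.   ]
 [ 0.    -0.    -1.   ]]
```

Call:
{"fn": "move_arm", "kwargs": {
  "motion": "0.045 0.06 0.02 -0.02; 0.09 0.12 0.06 -0.04; 0.135 0.18 0.11 -0.061; 0.18 0.24 0.16 -0.061; 0.223 0.304 0.21 -0.061; 0.223 0.304 0.25 -0.061; 0.223 0.304 0.25 -0.061; 0.223 0.304 0.25 -0.061"
}}

```text
time: 1.43
position: [0.6202, -0.2508, 0.1087]
ee_rot: [-0.001, 0.709, 0.705, -0.001]
force: [-0.1, -0.4, 1.5]
gripper_width: 0.0558
grip_force: 0.0
```

Run:
```python
from h import *
r=robot.sense(); s=viewer.snapshot("wrist"); cv2.imwrite("pics/w1.png",s["img"])
t=viewer.snapshot("top"); print(t["cx"],t["cy"],r["position"],r["qpos"].__repr__() if 0 else np.round(r["qpos"],2))
C=np.array([0.39432044,-0.11590523,0.89954596]); Rm=R.from_quat([-0.69715263,0.71105724,-0.07460613,0.05300698]).as_matrix()
for u,v in[(197.716,241.375),(232.21,239.432),(266.578,237.529),(300.513,235.629)]:
    k=Rm@np.array([(u-t["cx"])/t["fx"],(v-t["cy"])/t["fy"],1]); print((C+k*(.022-C[2])/k[2])[:2].round(4))
q=np.roll(r["ee_rot"],-1); T=np.eye(4); T[:3,:3]=R.from_quat(q).as_matrix(); T[:3,3]=r["position"]; T=T@np.array(s["T_tool_cam"])
s["xyz"]=T[:3,3]; qq=R.from_matrix(T[:3,:3]).as_quat(); s["orientation"]=[qq[3],*qq[:3]]
W=cloud(s).reshape(-1,3)
m=(abs(W[:,2]-.054)<.003)&(np.hypot(W[:,0]-.6224,W[:,1]+.2487)<.03); w=W[m]; print("hub",len(w),((w.max(0)+w.min(0))/2).round(4) if len(w) else 0,np.ptp(w,axis=0) if len(w) else 0)
print(R.from_quat(q).as_matrix().round(3))
```

```text
253.1153700872427 194.12946070050629 [ 0.62019878 -0.25079208  0.10872151] [-0.38  0.6   0.29  1.26 -0.    1.19]
[ 0.4536 -0.0236]
[ 0.4562 -0.0975]
[ 0.4588 -0.1716]
[ 0.4614 -0.2452]
hub 1081 [ 0.6224 -0.25    0.054 ] [0.03189044 0.03154176 0.00593159]
[[ 0.005  1.    -0.002]
 [ 1.    -0.005  0.001]
 [ 0.001 -0.002 -1.   ]]
```

View pics/w1.png

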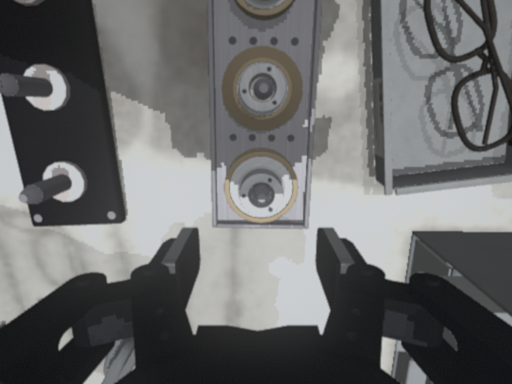

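The wrist view shows the grooved wheel at (262,185), centred between the fingers. Next I descend and grip it.

Call:
{"fn": "move_arm", "kwargs": {
  "motion": "0.003 0.005 0.04 0; 0.003 0.005 0.08 0; 0.003 0.005 0.12 0; 0.003 0.005 0.15 0; 0.003 0.005 0.17 0; 0.003 0.005 0.179 0; 0.003 0.005 0.179 0; 0.003 0.005 0.179 0"
}}

```text
time: 2.2
position: [0.6234, -0.2503, 0.039]
ee_rot: [0.001, 0.709, 0.705, 0.0]
force: [0.4, -0.1, 0.5]
gripper_width: 0.0556
grip_force: 0.0
```

Call:
{"fn": "move_arm", "kwargs": {
  "motion": "0 0 0 0; 0 0 0 0; 0 0 0 0; 0 0 0 0; 0 0 0 0; 0 0 0 0; 0 0 0 0; 0 0 0 0",
  "fingers": 0,
  "newtons": 40
}}

```text
time: 2.87
position: [0.6233, -0.25, 0.0382]
ee_rot: [0.0, 0.709, 0.705, 0.0]
force: [-0.5, 0.1, 4.7]
gripper_width: -0.0
grip_force: 2.4
```

Run:
```python
from h import *
s=viewer.snapshot("wrist"); t=viewer.snapshot("scene")["img"]
cv2.imwrite("pics/w2.png",np.hstack([s["img"][::1,50:450],cv2.resize(t[130:260,180:400],(400,384))]))
r=robot.sense(); print(r["gripper_width"],r["grip_force"],r["position"])
```

```text
-0.00024371062310827858 2.7099599380017025 [ 0.62323261 -0.24996668  0.0381491 ]
```

View pics/w2.png

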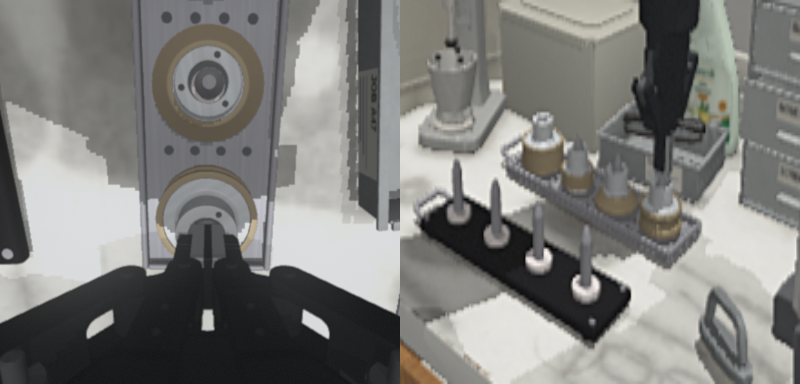

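```bash
cat >> h.py <<'E'
def wristcloud(s,r):
    T=np.eye(4); T[:3,:3]=R.from_quat(np.roll(r["ee_rot"],-1)).as_matrix(); T[:3,3]=r["position"]; T=T@np.array(s["T_tool_cam"])
    s["xyz"]=T[:3,3]; q=R.from_matrix(T[:3,:3]).as_quat(); s["orientation"]=[q[3],*q[:3]]
    return cloud(s)
E
python3 - <<'E'
from h import *
r=robot.sense(); s=viewer.snapshot("wrist"); W=wristcloud(s,r)
for v in range(150,340,8): print(v,[tuple((W[v,u]*1e3).round(0)) for u in(235,250,258,266,280)])
t=viewer.snapshot("scene"); S=cloud(t)
P=S.reshape(-1,3); q=t["orientation"]; Rm=R.from_quat([q[1],q[2],q[3],q[0]]).as_matrix()
c=Rm.T@(r["position"]-np.array(t["xyz"])); u,v=c[0]/c[2]*t["fx"]+t["cx"],c[1]/c[2]*t["fy"]+t["cy"]; print(u,v)
u,v=int(u),int(v); cv2.imwrite("pics/s3.png",cv2.resize(cv2.circle(t["img"].copy(),(u,v),1,(0,0,255))[v-50:v+40,u-50:u+50],(800,600)[:2],interpolation=cv2.INTER_CUBIC))
E
```

```text
150 [(np.float64(609.0), np.float64(-213.0), np.float64(6.0)), (np.float64(619.0), np.float64(-213.0), np.float64(7.0)), (np.float64(624.0), np.float64(-213.0), np.float64(7.0)), (np.float64(628.0), np.float64(-213.0), np.float64(7.0)), (np.float64(637.0), np.float64(-213.0), np.float64(6.0))]
158 [(np.float64(609.0), np.float64(-218.0), np.float64(6.0)), (np.float64(619.0), np.float64(-218.0), np.float64(6.0)), (np.float64(624.0), np.float64(-218.0), np.float64(7.0)), (np.float64(628.0), np.float64(-218.0), np.float64(7.0)), (np.float64(637.0), np.float64(-218.0), np.float64(7.0))]
166 [(np.float64(609.0), np.float64(-223.0), np.float64(7.0)), (np.float64(619.0), np.float64(-221.0), np.float64(17.0)), (np.float64(623.0), np.float64(-221.0), np.float64(16.0)), (np.float64(628.0), np.float64(-222.0), np.float64(14.0)), (np.float64(637.0), np.float64(-223.0), np.float64(7.0))]
174 [(np.float64(611.0), np.float64(-224.0), np.float64(28.0)), (np.float64(619.0), np.float64(-222.0), np.float64(34.0)), (np.float64(623.0), np.float64(-223.0), np.float64(32.0)), (np.float64(628.0), np.float64
[... 5458 characters left out ...]
float64(628.0), np.float64(-233.0), np.float64(138.0))]
326 [(np.float64(618.0), np.float64(-234.0), np.float64(140.0)), (np.float64(620.0), np.float64(-258.0), np.float64(110.0)), (np.float64(623.0), np.float64(-347.0), np.float64(-1.0)), (np.float64(626.0), np.float64(-258.0), np.float64(110.0)), (np.float64(628.0), np.float64(-236.0), np.float64(138.0))]
334 [(np.float64(618.0), np.float64(-237.0), np.float64(139.0)), (np.float64(621.0), np.float64(-241.0), np.float64(134.0)), (np.float64(623.0), np.float64(-241.0), np.float64(135.0)), (np.float64(625.0), np.float64(-240.0), np.float64(135.0)), (np.float64(628.0), np.float64(-237.0), np.float64(138.0))]
323.3625597657531 196.6428277523967
```

View pics/s3.png

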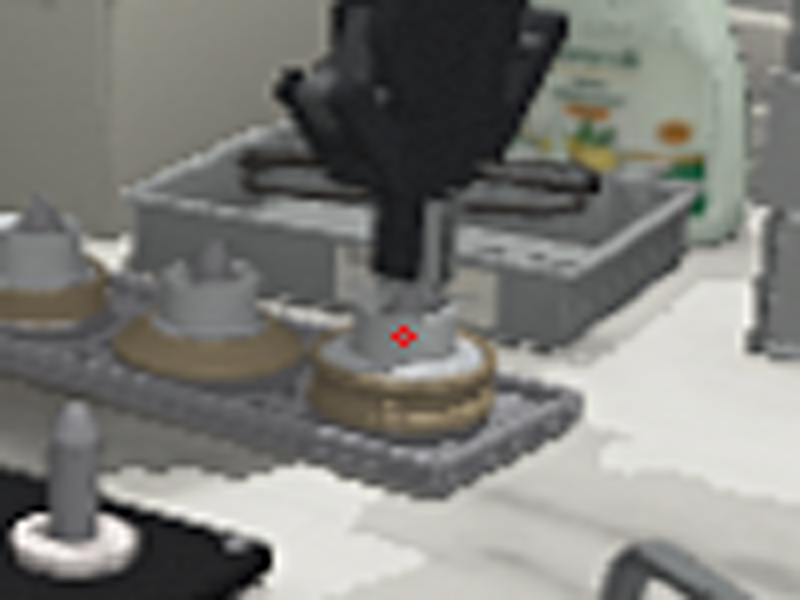

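The scene crop shows the fingers shut above the hub. The real fingertips sit well above the stated TCP (red mark), by about 25 mm. I'll lift, set the fingers near hub width and measure the tip offset.

Call:
{"fn": "move_arm", "kwargs": {
  "motion": "0 0 -0.05 0; 0 0 -0.1 0; 0 0 -0.1 0; 0 0 -0.1 0; 0 0 -0.1 0; 0 0 -0.1 0; 0 0 -0.1 0; 0 0 -0.1 0",
  "fingers": 0.4
}}

```text
time: 3.73
position: [0.6227, -0.2498, 0.0772]
ee_rot: [-0.0, 0.709, 0.705, -0.0]
force: [0.6, -0.1, -0.4]
gripper_width: 0.0341
grip_force: 0.0
```

```bash
cat > tips.py <<'E'
from h import *
r=robot.sense(); s=viewer.snapshot("wrist"); W=wristcloud(s,r); p=r["position"]
print(p.round(4) if hasattr(p,'round') else p,r["gripper_width"],r["grip_force"])
d=W-np.array(p)
m=(abs(d[...,0])<.06)&(abs(d[...,1])<.02)&(d[...,2]>-.005)&(d[...,2]<.12)
for u in range(200,320,6):
    v=np.where(m[:,u])[0]
    # finger front bottom edge: first row (from top) where depth jumps to finger
    f=[k for k in v if d[k,u,1]>.003 and d[k,u,2]>.0]
    if f: print(u,f[0],(d[f[0],u]*1e3).round(1),(d[f[0]+4,u]*1e3).round(1))
cv2.imwrite("pics/t.png",s["img"])
w=W.reshape(-1,3); w=w[(abs(w[:,2]-.054)<.003)&(np.hypot(w[:,0]-.6224,w[:,1]+.2487)<.03)]
if len(w): print("hub",((w.max(0)+w.min(0))/2).round(4))
E
python3 tips.py
```

```text
[ 0.6227 -0.2498  0.0772] 0.03407457497481986 0.0
200 235 [-26.6   6.   27.7] [-26.1   5.5  31.1]
206 227 [-23.5  10.4  28.8] [-22.8  10.2  33. ]
212 225 [-21.3   9.9  25.3] [-20.6   9.9  30.1]
218 225 [-18.5  10.   25.4] [-17.9   9.9  30.1]
224 325 [-8.9  8.5 92.2] [-8.6  9.3 94.7]
230 326 [-7.3  8.3 92.4] [-7.1  9.  94.7]
236 327 [-5.7  8.5 93. ] [-5.5  8.8 94.9]
242 328 [-4.   9.3 94.3] [-4.   9.  95.5]
248 329 [-2.5  9.5 95. ] [-2.5  9.2 96. ]
254 330 [-1.   8.9 94.6] [-1.   8.5 95.5]
260 331 [ 0.5  9.2 95.4] [ 0.5  9.6 97.2]
266 329 [ 2.1  8.1 93.3] [ 2.   9.4 96.4]
272 328 [ 3.6  8.9 94. ] [ 3.5  9.  95.6]
278 327 [ 5.1  9.2 93.9] [ 5.1  9.2 95.4]
284 326 [ 6.8  8.7 92.9] [ 6.6  9.2 95.1]
290 325 [ 8.4  8.4 92.2] [ 8.3  8.3 93.6]
296 225 [17.8  9.6 25. ] [17.1 10.  30.7]
302 225 [20.5  9.8 25.6] [19.8  9.9 30.4]
308 225 [23.3  9.8 25.6] [22.4 10.1 31.1]
314 235 [25.7  6.1 28.4] [23.5  9.6 40.7]
hub [ 0.6222 -0.2498  0.054 ]
```

View pics/t.png

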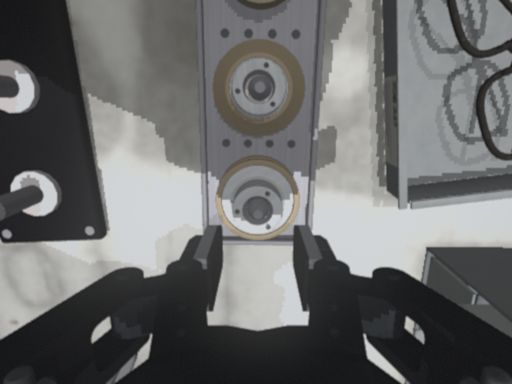

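Wrist view: grooved wheel at (258,208), fingertips at row 225. The measured tips are 25 mm behind the reported TCP at this opening, so I'll use that offset.

Call:
{"fn": "move_arm", "kwargs": {
  "motion": "0 -0.001 0 0; 0 -0.001 0.03 0; 0 -0.001 0.07 0; 0 -0.001 0.11 0; 0 -0.001 0.14 0; 0 -0.001 0.158 0; 0 -0.001 0.158 0; 0 -0.001 0.158 0",
  "fingers": 0.65
}}

```text
time: 4.45
position: [0.6226, -0.2499, 0.0149]
ee_rot: [-0.0, 0.709, 0.705, -0.0]
force: [-0.0, -0.4, -0.7]
gripper_width: 0.0558
grip_force: 0.0
```

Call:
{"fn": "move_arm", "kwargs": {
  "motion": "0 0 0 0; 0 0 0 0; 0 0 0 0; 0 0 0 0; 0 0 0 0; 0 0 0 0; 0 0 0 0; 0 0 0 0",
  "fingers": 0,
  "newtons": 50
}}

```text
time: 5.12
position: [0.6233, -0.2502, 0.016]
ee_rot: [0.001, 0.709, 0.705, 0.0]
force: [-2.1, 0.3, 4.9]
gripper_width: 0.0301
grip_force: 49.1
```

Call:
{"fn": "move_arm", "kwargs": {
  "motion": "0 0 -0.01 0; 0 0 -0.04 0; 0 0 -0.08 0; 0 0 -0.12 0; 0 0 -0.16 0; 0 0 -0.2 0; 0 0 -0.22 0; 0 0 -0.22 0"
}}

```text
time: 5.78
position: [0.6237, -0.2503, 0.105]
ee_rot: [0.002, 0.709, 0.705, 0.001]
force: [0.5, 0.5, -1.1]
gripper_width: 0.0303
grip_force: 49.6
```

Call:
{"fn": "move_arm", "kwargs": {
  "motion": "0.05 -0.04 0 0; 0.13 -0.1 0 0; 0.22 -0.165 0 0; 0.31 -0.235 0 0; 0.4 -0.3 0 0; 0.48 -0.365 0 0; 0.54 -0.41 0 0; 0.563 -0.426 0 0"
}}

```text
time: 6.45
position: [0.4495, -0.0208, 0.1019]
ee_rot: [-0.001, 0.708, 0.706, -0.001]
force: [0.9, -0.3, -0.4]
gripper_width: 0.0305
grip_force: 50.0
```

```bash
cat > posts.py <<'E'
from h import *
r=robot.sense(); s=viewer.snapshot("wrist"); W=wristcloud(s,r); print(r["time"],np.round(r["position"],4),r["gripper_width"],r["grip_force"],np.round(R.from_quat(np.roll(r["ee_rot"],-1)).as_matrix()[:,0],4))
cv2.imwrite("pics/p.png",s["img"]); g=cv2.cvtColor(s["img"],cv2.COLOR_BGR2GRAY)
for c in[(.4535,-.0238),(.4561,-.0977),(.4587,-.1716),(.4613,-.2454)]:
    m=(np.hypot(W[...,0]-c[0],W[...,1]-c[1])<.024)&(abs(W[...,2]-.022)<.003)&(g>90)
    if m.sum()>60:
        e=cv2.convexHull((W[m][:,:2]*1e4).astype(np.int32)); (x,y),rad=cv2.minEnclosingCircle(e); print(c,m.sum(),x/1e4,y/1e4,rad/1e4)
E
python3 posts.py
```

```text
6.45 [ 0.4495 -0.0208  0.1019] 0.030534808395839663 49.96565267443657 [0.0034 1.     0.001 ]
```

View pics/p.png

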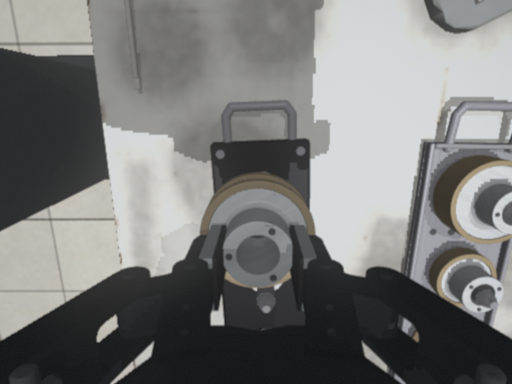

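The wheel is held level at (258,235) and the +37 post's pin shows at (265,300). I'll let the arm settle, then correct.

Call:
{"fn": "move_arm", "kwargs": {
  "motion": "0 0 0 0; 0 0 0 0; 0 0 0 0; 0 0 0 0; 0 0 0 0; 0 0 0 0; 0 0 0 0; 0 0 0 0"
}}

```text
time: 7.17
position: [0.4535, -0.024, 0.1026]
ee_rot: [-0.0, 0.709, 0.705, -0.0]
force: [-0.6, -0.5, -1.0]
gripper_width: 0.0302
grip_force: 50.0
```

Run:
```python
from h import *
r=robot.sense(); s=viewer.snapshot("wrist"); W=wristcloud(s,r); print(np.round(r["position"],4))
w=W.reshape(-1,3); p=r["position"]; w=w[(np.hypot(w[:,0]-p[0],w[:,1]-p[1])<.045)]; 
z=np.histogram(w[:,2],np.arange(.08,.16,.004)); print(z)
# screw heads / board corners and black board edges at z=.016
B=W.reshape(-1,3); g=s["img"].max(2).ravel(); b=B[(abs(B[:,2]-.016)<.003)&(g<60)&(abs(B[:,0]-.453)<.06)]
if len(b): rr=cv2.minAreaRect((b[:,:2]*1e4).astype(np.int32)); print(len(b),np.array(rr[0])/1e4,np.array(rr[1])/1e4,rr[2], b.min(0),b.max(0))
for y in(0.,.005,.01): k=b[abs(b[:,1]-y)<.0015]; print(y,k[:,0].min(),k[:,0].max()) if len(k) else 0
```

```text
[ 0.4535 -0.024   0.1026]
(array([   0,    0,    0,    0,   17,  237,  404,   91,  164, 3409,  553,
        340,  496,  597, 2745,  492,  360,  383,  321]), array([0.08 , 0.084, 0.088, 0.092, 0.096, 0.1  , 0.104, 0.108, 0.112,
       0.116, 0.12 , 0.124, 0.128, 0.132, 0.136, 0.14 , 0.144, 0.148,
       0.152, 0.156]))
5803 [ 0.45377236 -0.07353887] [0.07804402 0.17693859] 2.1623942852020264 [ 0.41229159 -0.1620653   0.01300368] [0.49602885 0.01545124 0.0173103 ]
0.0 0.41300584885525365 0.4898367221092068
0.005 0.41229158603563104 0.48983103255556526
0.01 0.41256273246195196 0.48956329983435554
```

Call:
{"fn": "move_arm", "kwargs": {
  "motion": "-0.002 -0.001 0.02 0; -0.002 -0.001 0.045 0; -0.002 -0.001 0.07 0; -0.002 -0.001 0.095 0; -0.002 -0.001 0.12 0; -0.002 -0.001 0.145 0; -0.002 -0.001 0.165 0; -0.002 -0.001 0.17 0"
}}

```text
time: 7.88
position: [0.4521, -0.0246, 0.0332]
ee_rot: [-0.001, 0.709, 0.705, -0.001]
force: [-0.1, -0.1, -2.3]
gripper_width: 0.0301
grip_force: 49.9
```

Call:
{"fn": "move_arm", "kwargs": {
  "motion": "0 0 0.003 0; 0 0 0.007 0; 0 0 0.01 0; 0 0 0.013 0; 0 0 0.017 0; 0 0 0.02 0; 0 0 0.02 0; 0 0 0.02 0"
}}

```text
time: 8.55
position: [0.453, -0.0246, 0.0267]
ee_rot: [-0.0, 0.709, 0.705, -0.0]
force: [0.5, 0.1, -1.6]
gripper_width: 0.0304
grip_force: 49.9
```

Call:
{"fn": "move_arm", "kwargs": {
  "motion": "0 0 0.002 0; 0 0 0.004 0; 0 0 0.006 0; 0 0 0.008 0; 0 0 0.008 0; 0 0 0.008 0; 0 0 0.008 0; 0 0 0.008 0"
}}

```text
time: 9.22
position: [0.4531, -0.0246, 0.0239]
ee_rot: [0.0, 0.709, 0.705, 0.0]
force: [-3.2, 0.3, 11.0]
gripper_width: 0.0299
grip_force: 51.1
```

The wheel is seated: 11 N contact at TCP 0.024. Release, lift, and go to the cone wheel.

Call:
{"fn": "move_arm", "kwargs": {
  "motion": "0 0 0 0; 0 0 0 0; 0 0 0 0; 0 0 0 0; 0 0 -0.02 0; 0 0 -0.07 0; 0 0 -0.14 0; 0 0 -0.2 0",
  "fingers": 0.65
}}

```text
time: 9.88
position: [0.4528, -0.0246, 0.1053]
ee_rot: [-0.0, 0.709, 0.705, -0.0]
force: [0.8, 0.5, 0.9]
gripper_width: 0.0557
grip_force: 0.0
```

Call:
{"fn": "move_arm", "kwargs": {
  "motion": "-0.03 0.035 0 0; -0.08 0.09 0 0; -0.15 0.17 0 0; -0.22 0.25 0 0; -0.28 0.32 0 0; -0.335 0.38 0 0; -0.374 0.428 0 0; -0.374 0.428 0 0"
}}

```text
time: 10.55
position: [0.6258, -0.178, 0.103]
ee_rot: [0.0, 0.71, 0.705, -0.0]
force: [0.8, -0.8, -1.2]
gripper_width: 0.0554
grip_force: 0.0
```

```bash
cat > hub.py <<'E'
from h import *
import sys
x,y,ht=map(float,sys.argv[1:])
r=robot.sense(); s=viewer.snapshot("wrist"); W=wristcloud(s,r); w=W.reshape(-1,3)
w=w[(abs(w[:,2]-ht)<.003)&(np.hypot(w[:,0]-x,w[:,1]-y)<.03)]; c=(w.max(0)+w.min(0))/2
print(r["time"],"hub",len(w),c.round(4),np.ptp(w,axis=0).round(3)); print("tcp",np.round(r["position"],4),r["gripper_width"])
cv2.imwrite("pics/hub.png",s["img"])
E
python3 hub.py .6237 -.1750 .046
```

```text
10.55 hub 1001 [ 0.6234 -0.1759  0.046 ] [0.031 0.032 0.006]
tcp [ 0.6258 -0.178   0.103 ] 0.0553976662442889
```

View pics/hub.png

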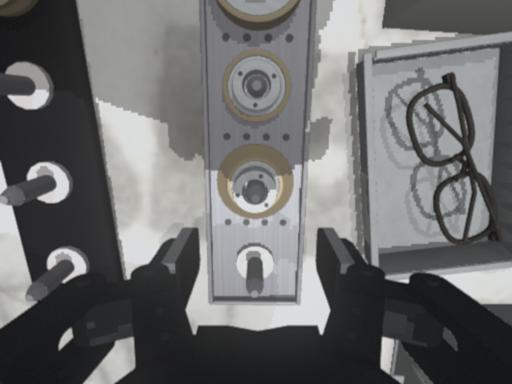

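Cone hub is at (255,188) in the image; world position is (0.6234, −0.1759), well centred.

Call:
{"fn": "move_arm", "kwargs": {
  "motion": "-0.001 0 0.02 0; -0.001 0 0.06 0; -0.001 0 0.1 0; -0.001 0 0.14 0; -0.001 0 0.18 0; -0.001 0 0.215 0; -0.001 0 0.235 0; -0.001 0 0.237 0"
}}

```text
time: 11.27
position: [0.6218, -0.1745, 0.0073]
ee_rot: [-0.001, 0.709, 0.705, -0.001]
force: [0.1, 0.3, -0.0]
gripper_width: 0.0557
grip_force: 0.0
```

Call:
{"fn": "move_arm", "kwargs": {
  "motion": "0 0 0 0; 0 0 0 0; 0 0 0 0; 0 0 0 0; 0 0 0 0; 0 0 0 0; 0 0 0 0; 0 0 0 0",
  "fingers": 0,
  "newtons": 50
}}

```text
time: 11.93
position: [0.624, -0.1754, 0.0101]
ee_rot: [0.001, 0.709, 0.705, 0.0]
force: [-3.6, 1.6, 7.6]
gripper_width: 0.0297
grip_force: 49.7
```

Call:
{"fn": "move_arm", "kwargs": {
  "motion": "0 0 -0.01 0; 0 0 -0.04 0; 0 0 -0.08 0; 0 0 -0.12 0; 0 0 -0.16 0; 0 0 -0.2 0; 0 0 -0.22 0; 0 0 -0.22 0"
}}

```text
time: 12.6
position: [0.6246, -0.1758, 0.099]
ee_rot: [0.001, 0.709, 0.705, 0.001]
force: [-0.5, -0.3, -3.4]
gripper_width: 0.0298
grip_force: 49.9
```

Call:
{"fn": "move_arm", "kwargs": {
  "motion": "0.02 -0.04 0 0; 0.05 -0.11 0 0; 0.085 -0.19 0 0; 0.12 -0.27 0 0; 0.155 -0.34 0 0; 0.18 -0.395 0 0; 0.192 -0.421 0 0; 0.192 -0.421 0 0"
}}

```text
time: 13.27
position: [0.4529, -0.0968, 0.0962]
ee_rot: [-0.001, 0.709, 0.705, -0.0]
force: [0.1, 0.1, -2.4]
gripper_width: 0.0299
grip_force: 50.2
```

Call:
{"fn": "move_arm", "kwargs": {
  "motion": "0 0 0 0; 0 0 0 0; 0 0 0 0; 0 0 0 0; 0 0 0 0; 0 0 0 0; 0 0 0 0; 0 0 0 0"
}}

```text
time: 13.93
position: [0.4555, -0.0979, 0.0967]
ee_rot: [-0.0, 0.709, 0.705, -0.0]
force: [-0.5, -0.3, -2.9]
gripper_width: 0.03
grip_force: 50.2
```

```bash
cat > held.py <<'E'
from h import *
import sys
h=float(sys.argv[1]) # hub height above TCP expected
r=robot.sense(); s=viewer.snapshot("wrist"); p=np.array(r["position"]); d=(wristcloud(s,r)-p).reshape(-1,3)
d=d[(np.hypot(d[:,0],d[:,1])<.04)&(d[:,2]>-.03)&(d[:,2]<.05)]
n,e=np.histogram(d[:,2],np.arange(-.03,.05,.002)); print(p.round(4),r["gripper_width"],[(round(e[i]*1e3),int(n[i])) for i in np.argsort(-n)[:6]])
w=d[abs(d[:,2]-h)<.002]; print(((w.max(0)+w.min(0))/2).round(4),np.ptp(w,axis=0).round(3))
E
python3 held.py .036
```

```text
[ 0.4555 -0.0979  0.0967] 0.02998830375574729 [(34, 1829), (12, 954), (14, 949), (32, 907), (6, 831), (8, 777)]
[-0.0001  0.0001  0.036 ] [0.057 0.032 0.004]
```

Call:
{"fn": "move_arm", "kwargs": {
  "motion": "0 0 0.02 0; 0 0 0.05 0; 0 0 0.08 0; 0 0 0.11 0; 0 0 0.14 0; 0 0 0.165 0; 0 0 0.185 0; 0 0 0.188 0"
}}

```text
time: 14.65
position: [0.4545, -0.0976, 0.0199]
ee_rot: [-0.001, 0.709, 0.705, -0.001]
force: [-1.2, 0.4, -3.0]
gripper_width: 0.0299
grip_force: 50.2
```

Call:
{"fn": "move_arm", "kwargs": {
  "motion": "0 0 0.002 0; 0 0 0.004 0; 0 0 0.006 0; 0 0 0.008 0; 0 0 0.01 0; 0 0 0.01 0; 0 0 0.01 0; 0 0 0.01 0"
}}

```text
time: 15.32
position: [0.4558, -0.0979, 0.018]
ee_rot: [0.0, 0.709, 0.705, 0.0]
force: [-1.6, 0.9, 5.2]
gripper_width: 0.0298
grip_force: 50.9
```

Call:
{"fn": "move_arm", "kwargs": {
  "motion": "0 0 0 0; 0 0 0 0; 0 0 0 0; 0 0 0 0; 0 0 -0.02 0; 0 0 -0.07 0; 0 0 -0.14 0; 0 0 -0.2 0",
  "fingers": 0.65
}}

```text
time: 15.98
position: [0.4552, -0.0978, 0.0993]
ee_rot: [-0.0, 0.709, 0.705, -0.0]
force: [0.3, -0.8, -0.0]
gripper_width: 0.0553
grip_force: 0.0
```

Call:
{"fn": "move_arm", "kwargs": {
  "motion": "-0.005 0.03 0 0; -0.005 0.09 0 0; -0.005 0.17 0 0; -0.005 0.25 0 0; -0.005 0.33 0 0; -0.005 0.39 0 0; -0.005 0.423 0 0; -0.005 0.423 0 0"
}}

```text
time: 16.65
position: [0.6267, -0.1005, 0.0973]
ee_rot: [0.0, 0.709, 0.705, 0.0]
force: [1.3, -0.2, 0.1]
gripper_width: 0.0553
grip_force: 0.0
```

```bash
python3 hub.py .625 -.1005 .048
```

```text
16.65 hub 1082 [ 0.6254 -0.1015  0.048 ] [0.031 0.032 0.006]
tcp [ 0.6267 -0.1005  0.0973] 0.055274683912660535
```

Call:
{"fn": "move_arm", "kwargs": {
  "motion": "-0.002 0 0.02 0; -0.002 0 0.06 0; -0.002 0 0.1 0; -0.002 0 0.14 0; -0.002 0 0.18 0; -0.002 0 0.205 0; -0.002 0 0.217 0; -0.002 0 0.219 0"
}}

```text
time: 17.37
position: [0.6236, -0.1015, 0.0093]
ee_rot: [-0.001, 0.709, 0.705, -0.0]
force: [-0.2, -0.9, 0.7]
gripper_width: 0.0553
grip_force: 0.0
```

Call:
{"fn": "move_arm", "kwargs": {
  "motion": "0 0 0 0; 0 0 0 0; 0 0 0 0; 0 0 0 0; 0 0 0 0; 0 0 0 0; 0 0 0 0; 0 0 0 0",
  "fingers": 0,
  "newtons": 50
}}

```text
time: 18.03
position: [0.6253, -0.1017, 0.0112]
ee_rot: [0.001, 0.709, 0.705, 0.0]
force: [-2.9, 0.7, 6.2]
gripper_width: 0.0295
grip_force: 49.9
```

Call:
{"fn": "move_arm", "kwargs": {
  "motion": "0 0 -0.01 0; 0 0 -0.04 0; 0 0 -0.08 0; 0 0 -0.12 0; 0 0 -0.16 0; 0 0 -0.2 0; 0 0 -0.22 0; 0 0 -0.22 0"
}}

```text
time: 18.7
position: [0.6258, -0.1017, 0.1001]
ee_rot: [0.001, 0.709, 0.705, 0.001]
force: [0.1, 0.4, -2.3]
gripper_width: 0.0297
grip_force: 49.7
```

Call:
{"fn": "move_arm", "kwargs": {
  "motion": "-0.02 -0.04 0 0; -0.05 -0.11 0 0; -0.08 -0.19 0 0; -0.11 -0.27 0 0; -0.145 -0.34 0 0; -0.17 -0.39 0 0; -0.179 -0.416 0 0; -0.179 -0.416 0 0"
}}

```text
time: 19.37
position: [0.4559, -0.1727, 0.0975]
ee_rot: [-0.0, 0.71, 0.705, -0.0]
force: [1.1, 0.2, -1.4]
gripper_width: 0.029
grip_force: 49.9
```

Call:
{"fn": "move_arm", "kwargs": {
  "motion": "0 0 0 0; 0 0 0 0; 0 0 0 0; 0 0 0 0; 0 0 0 0; 0 0 0 0; 0 0 0 0; 0 0 0 0"
}}

```text
time: 20.03
position: [0.4579, -0.1722, 0.0979]
ee_rot: [-0.0, 0.709, 0.705, -0.0]
force: [-0.4, 0.8, -0.5]
gripper_width: 0.0293
grip_force: 49.9
```

.0979 → 0.0215, then settle down to contact near 0.019.

Call:
{"fn": "move_arm", "kwargs": {
  "motion": "0 0 0.02 0; 0 0 0.05 0; 0 0 0.08 0; 0 0 0.11 0; 0 0 0.14 0; 0 0 0.165 0; 0 0 0.185 0; 0 0 0.189 0"
}}

```text
time: 20.7
position: [0.457, -0.1719, 0.0208]
ee_rot: [-0.001, 0.709, 0.705, -0.0]
force: [0.1, 0.4, -2.5]
gripper_width: 0.0294
grip_force: 49.9
```

Call:
{"fn": "move_arm", "kwargs": {
  "motion": "0 0 0.002 0; 0 0 0.004 0; 0 0 0.006 0; 0 0 0.008 0; 0 0 0.01 0; 0 0 0.01 0; 0 0 0.01 0; 0 0 0.01 0"
}}

```text
time: 21.37
position: [0.4583, -0.1724, 0.0191]
ee_rot: [0.001, 0.709, 0.705, 0.0]
force: [-4.3, 1.2, 10.7]
gripper_width: 0.0293
grip_force: 51.2
```

Call:
{"fn": "move_arm", "kwargs": {
  "motion": "0 0 0 0; 0 0 0 0; 0 0 0 0; 0 0 0 0; 0 0 -0.02 0; 0 0 -0.07 0; 0 0 -0.14 0; 0 0 -0.2 0",
  "fingers": 0.65
}}

```text
time: 22.03
position: [0.4576, -0.1721, 0.1]
ee_rot: [-0.0, 0.709, 0.705, -0.0]
force: [0.7, 0.6, 0.9]
gripper_width: 0.0556
grip_force: 0.0
```

Call:
{"fn": "move_arm", "kwargs": {
  "motion": "0.03 0.035 0 0; 0.08 0.09 0 0; 0.145 0.17 0 0; 0.21 0.25 0 0; 0.275 0.32 0 0; 0.33 0.385 0 0; 0.36 0.42 0 0; 0.36 0.42 0 0"
}}

```text
time: 22.7
position: [0.6289, -0.0263, 0.0982]
ee_rot: [0.0, 0.708, 0.706, 0.0]
force: [0.6, 0.1, 0.7]
gripper_width: 0.0558
grip_force: 0.0
```

```bash
python3 hub.py .6272 -.0285 .06
```

```text
22.7 hub 1177 [ 0.627  -0.0292  0.0588] [0.031 0.032 0.004]
tcp [ 0.6289 -0.0263  0.0982] 0.05577760789247522
```

Call:
{"fn": "move_arm", "kwargs": {
  "motion": "-0.001 0 0.02 0; -0.001 0 0.05 0; -0.001 0 0.08 0; -0.001 0 0.11 0; -0.001 0 0.145 0; -0.001 0 0.175 0; -0.001 0 0.189 0; -0.001 0 0.191 0"
}}

```text
time: 23.42
position: [0.6252, -0.0303, 0.0208]
ee_rot: [-0.001, 0.709, 0.705, -0.001]
force: [-0.3, -0.9, 0.4]
gripper_width: 0.0554
grip_force: 0.0
```

Call:
{"fn": "move_arm", "kwargs": {
  "motion": "0 0 0 0; 0 0 0 0; 0 0 0 0; 0 0 0 0; 0 0 0 0; 0 0 0 0; 0 0 0 0; 0 0 0 0",
  "fingers": 0,
  "newtons": 50
}}

```text
time: 24.08
position: [0.6272, -0.0298, 0.023]
ee_rot: [0.001, 0.709, 0.705, 0.0]
force: [-2.2, -1.8, 7.8]
gripper_width: 0.0303
grip_force: 49.4
```

Call:
{"fn": "move_arm", "kwargs": {
  "motion": "0 0 -0.01 0; 0 0 -0.04 0; 0 0 -0.08 0; 0 0 -0.12 0; 0 0 -0.16 0; 0 0 -0.2 0; 0 0 -0.22 0; 0 0 -0.22 0"
}}

```text
time: 24.75
position: [0.6277, -0.0295, 0.1119]
ee_rot: [0.001, 0.709, 0.705, 0.001]
force: [0.3, 0.3, -2.1]
gripper_width: 0.0306
grip_force: 49.8
```

Call:
{"fn": "move_arm", "kwargs": {
  "motion": "-0.05 -0.04 0 0; -0.125 -0.095 0 0; -0.21 -0.16 0 0; -0.3 -0.225 0 0; -0.385 -0.29 0 0; -0.465 -0.35 0 0; -0.525 -0.395 0 0; -0.544 -0.412 0 0"
}}

```text
time: 25.42
position: [0.4575, -0.2491, 0.1091]
ee_rot: [-0.0, 0.71, 0.704, -0.001]
force: [0.7, 0.8, -1.7]
gripper_width: 0.0304
grip_force: 50.0
```

Call:
{"fn": "move_arm", "kwargs": {
  "motion": "0 0 0 0; 0 0 0 0; 0 0 0 0; 0 0 0 0; 0 0 0 0; 0 0 0 0; 0 0 0 0; 0 0 0 0"
}}

```text
time: 26.08
position: [0.4609, -0.246, 0.1099]
ee_rot: [-0.0, 0.709, 0.705, -0.0]
force: [0.1, 0.1, -1.7]
gripper_width: 0.0301
grip_force: 50.0
```

Call:
{"fn": "move_arm", "kwargs": {
  "motion": "0 0 0.02 0; 0 0 0.05 0; 0 0 0.08 0; 0 0 0.11 0; 0 0 0.14 0; 0 0 0.17 0; 0 0 0.187 0; 0 0 0.19 0"
}}

```text
time: 26.75
position: [0.4599, -0.2459, 0.0324]
ee_rot: [-0.001, 0.709, 0.705, -0.0]
force: [0.7, -0.9, -2.3]
gripper_width: 0.0303
grip_force: 50.0
```

Call:
{"fn": "move_arm", "kwargs": {
  "motion": "0 0 0.002 0; 0 0 0.004 0; 0 0 0.006 0; 0 0 0.008 0; 0 0 0.01 0; 0 0 0.01 0; 0 0 0.01 0; 0 0 0.01 0"
}}

```text
time: 27.42
position: [0.4612, -0.2465, 0.031]
ee_rot: [0.001, 0.709, 0.705, 0.0]
force: [-4.1, 1.9, 12.0]
gripper_width: 0.0303
grip_force: 51.2
```

Seated. Release, rise clear, move aside and check from the top.

Call:
{"fn": "move_arm", "kwargs": {
  "motion": "0 0 0 0; 0 0 0 0; 0 0 0 0; 0 0 0 0; 0 0 -0.02 0; 0 0 -0.07 0; 0 0 -0.14 0; 0 0 -0.22 0",
  "fingers": 0.65
}}

```text
time: 28.08
position: [0.4598, -0.2458, 0.1186]
ee_rot: [-0.001, 0.709, 0.705, -0.0]
force: [1.1, -0.6, 0.3]
gripper_width: 0.0553
grip_force: 0.0
```

Call:
{"fn": "move_arm", "kwargs": {
  "motion": "-0.05 0 -0.05 0; -0.12 0 -0.1 0; -0.2 0 -0.15 0; -0.28 0 -0.2 0; -0.35 0 -0.22 0; -0.4 0 -0.22 0; -0.4 0 -0.22 0; -0.4 0 -0.22 0"
}}

```text
time: 28.75
position: [0.4595, -0.4069, 0.2059]
ee_rot: [-0.0, 0.709, 0.705, 0.0]
force: [0.2, 0.4, -0.3]
gripper_width: 0.0554
grip_force: 0.0
```

Run:
```python
from h import *
s=viewer.snapshot("top"); W=cloud(s); w=W.reshape(-1,3)
cv2.imwrite("pics/end.png",cv2.resize(s["img"][135:270,155:330],None,fx=4,fy=4,interpolation=cv2.INTER_CUBIC))
for n,c,t in[("grooved",(.4535,-.0238),.062),("cone",(.4561,-.0977),.054),("small",(.4587,-.1716),.056),("wide",(.4613,-.2454),.068)]:
    k=w[(np.hypot(w[:,0]-c[0],w[:,1]-c[1])<.022)&(abs(w[:,2]-t)<.003)]; print(n,c,len(k),((k.max(0)+k.min(0))/2).round(4),np.median(k[:,2]),t)
```

```text
grooved (0.4535, -0.0238) 145 [ 0.4529 -0.0234  0.062 ] 0.06195786916256363 0.062
cone (0.4561, -0.0977) 124 [ 0.4559 -0.0967  0.054 ] 0.05371610392939713 0.054
small (0.4587, -0.1716) 123 [ 0.4584 -0.1704  0.056 ] 0.05560408979593656 0.056
wide (0.4613, -0.2454) 129 [ 0.4613 -0.2436  0.068 ] 0.06778258611839805 0.068
```

View pics/end.png

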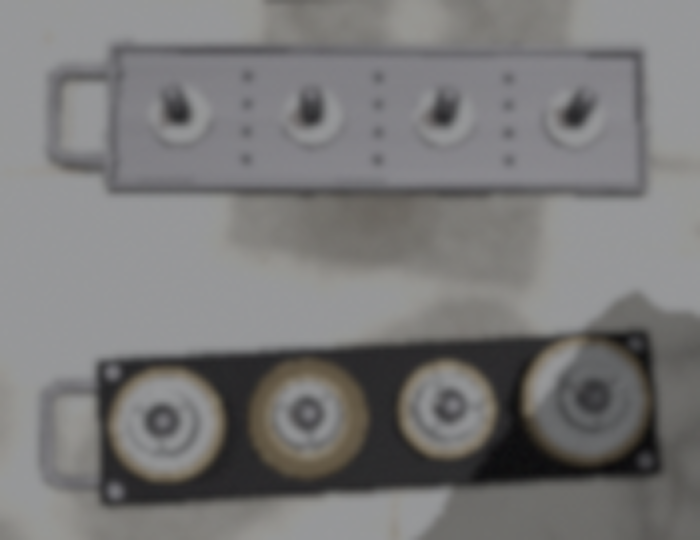

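The wash rack is empty. From the handle the fitting rack holds grooved (165,423), cone (308,415), small (447,408) and wide (590,400), all at seated height.

```bash
python3 -c "
from station import ticket
print(ticket.finish_job())"
```

```text
the job is handed in; nothing more can be done
None
```

All four wheels are on the fitting rack in reverse order (from the handle: grooved, cone, small, wide), measured fully seated and released, and I've handed the job in at about 29 s; no verdict came back.

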